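Fit a fresh drying cartridge in the bench gas dryer

TASK

Unlock the gas dryer by turning its key a full quarter turn clockwise, swing its top panel all the way open and leave it open. Then take the thick cartridge from its cradle and press it down between the spring clips inside the dryer until it snaps fully home in both, and let it go. Leave the thin cartridge and the other things on the bench where they are.

Things in the scene. Friction and masses are not known exactly. Their poses are not given: they have to be found in the camera images.
- dryer: low white painted box fixed on the bench, 240 (x) x 210 (y) x 100 mm high, open on top but shut by the panel at the start; walls 8 mm, inner floor 8 mm above the bench. Origin: centre of its underside. The panel's hinge runs along its +y rim; the key and the panel's handle stand near its -y rim. Inside, two spring clips hold the cartridge along the dryer's x axis; empty at the start.
- key_grip (a point): centre of the steel key's flat upright bow: 36 mm long, 8 mm thick, 26 mm high; this point is 28 mm above the panel's top face, the bow's underside 15 mm. The key stays in its lock. Site x runs along the bow (parallel to the dryer's x at joint 0), y across its thickness, z up the key's axis. With the panel shut it lies at x -45, y -66, z 134 mm on the dryer.
- key (a joint): angle of the key: 0 locked (starts 0 to 0.12), grows clockwise seen from above to its stop at 1.5 rad, unlocked. Stays where it is left (about 0.06 N m). Its cam holds the panel shut until about 1.1 rad.
- panel_handle (a point): middle of the straight steel bar of the panel's bow handle: bar 10 mm thick, 70 mm long along the dryer's x, its axis 36 mm above the panel's top face. With the panel shut it is at x 50, y -95, z 142 mm on the dryer: 200 mm from the hinge across the panel and 42 mm above it. Its z is the panel's outward normal. The panel's free edge is 10 mm past the bar.
- panel_hinge (a point): middle of the panel's hinge axis, at x 0, y +105, z 100 mm on the dryer; the axis is parallel to the dryer's x. The panel is a 240 x 210 x 6 mm white plate.
- panel (a joint): angle of the panel: 0 shut, 1.65 rad at its open stop; the -y edge rises and swings over to +y. A stiff hinge: about 5 N upward at the handle lifts it and it stays where it is left.
- clip_seat (a point): where the middle of the cartridge's axis lies when home in the clips: over the dryer's centre, 62 mm above the bench, 38 mm below the dryer's rim. Axes as the dryer's: cartridge along x, either way round. It then rests on seat posts 12 mm below this point. Between the clips there is free room down to 35 mm below this point, and to the sides as far as the walls.
- clip_near (a point): centre of the spring clip 38 mm to the -x side of clip_seat, same height; its twin stands 38 mm to the +x side. Each clip is 12 mm long (x), two upright steel fingers whose inward lips, 8 mm above this point, stand 18 mm apart; their flared tops reach 20 mm above this point. Some 6 to 8 N straight down pushes the cartridge past the lips of both clips.
- cartridge_center (a point): centre of the thick drying cartridge: a plain white round tube with grey end bands, 24 mm in diameter, 110 mm long, its axis along this point's x, about 90 g. Loose, lying level in a white V cradle, its axis 43 mm above the bench.
- cradle_a: white cradle of the thick cartridge, fixed; origin under its centre, cartridge along its x. Two V supports 80 mm apart along x, each 8 mm thick, reach 46 mm above the bench and 22 mm to each side; between them is only the base, 100 x 50 mm, 8 mm high.
- thin_cartridge_center (a point): centre of a thin cartridge of the same look, 14 mm in diameter and 110 mm long, in a cradle like the other's, axis 36 mm above the bench. It does not fit the dryer: leave it. Which cradle is nearer to the robot varies.
- flask: conical amber glass flask, 80 mm wide, 108 mm high, a bystander. Origin under its centre.
- amber_bottle: amber bottle, 56 mm wide, 110 mm high, a bystander. Origin under its centre.
- beaker: glass beaker, 68 mm wide, 85 mm high, a bystander. Origin under its centre.
- petri_dish: flat glass dish, 90 mm wide, 14 mm high, a bystander. Origin under its centre.
- slide_box: white box of slides, 85 x 55 x 28 mm, a bystander. Origin under its centre.
- small_jar: small amber jar, 44 mm wide, 50 mm high, a bystander. Origin under its centre.
Mind the look-alikes: they are no part of the job. What is shaped like the part that bears cartridge_center but turquoise is not meant.

How it is judged:
By the outcome, as a careful person would: the job done as asked, in the order asked, and still so for the second after the job is handed in, with the robot touching nothing.
It also fails if it takes over 69 s, if anything falls off the work surface, if the arm or the gripper's body presses on something with over 40 N, if the wrist force passes 120 N, or if a joint passes its speed limit or range.

ROBOT

A 7-joint arm with a two-finger parallel gripper is mounted at the origin on the work surface. World frame = base frame: x ahead of the robot, y to its left, z up, the work surface at z = 0. Lengths are in m, angles in rad, forces in N, time in s.
With the tool pointing down it reaches from about 0.4 to 0.85 m from the base axis. Payload 10.4 kg.
Tool frame: the origin (TCP) lies between the finger pads; the fingertips stand tips_ahead ahead of it and the grasp point (between the pads) lies 11 mm behind it (tips_ahead is the distance from the TCP to the fingertips, in m); z points along the fingers, x is the direction in which the jaws open and shut, and the axes are right-handed (so a half turn about z gives the same grasp; the last joint's range is limited). The gripper opens to 87 mm and grips with 3 to 60 N. Pads are 19 mm wide; open, the fingers measure 117 mm over their backs; the gripper's body (75 mm by 190 mm) begins 51 mm behind the grasp point.
Start: joints at [-1.344, 0.332, -0.065, 1.46, 0.022, 1.35, -0.088], TCP at [0.154, 0.606, 0.231] pointing down, gripper open.
Joint ranges: [-2.6, 2.6], [-0.5, 2.12], [-1.47, 1.34], [0.16, 2.42], [-1.27, 4.41], [0.06, 2.06], [-2.6, 2.6]. Speed limits (rad/s): [2.22, 2.22, 2.79, 2.79, 3.14, 3.14, 3.14].

INTERFACE

Orientations are given as a unit quaternion [x, y, z, w].
In Python, from bench import read_state, camera, close_job, tips_ahead gives the robot as it stands.
- The arm moves only by the tool arm_command, never from a script. Its argument "commands" is a list that holds one entry, the list of rows, each a list of 7 numbers: the turn, a rotation vector about the tool's x, y, z in rad, then the shift along the tool's x, y, z in m, then the opening in per cent of the stroke, from 0 (shut) to 100 (fully open). In form: [[[rx, ry, rz, x, y, z, claw], ...]]. A call has 1 to 20 rows; each row shifts and turns the commanded pose from where the row before left it, along the tool's axes as they then stand; what a row does not reach is not made up. A row lasts 1/8 s, in which the tool goes at most 62.5 mm and 10.7 degrees, less where a joint would pass 70% of its speed; a pose out of reach is approached as far as the arm can. A call with a gripper value outside its range is refused whole. The fingers move at their own pace and stop on an object; "newtons" is the grip in N (left out, the last holds). Time passes only in rows, so rows that do not move let the fingers close. It gives the time, the measured TCP pose, the force and the opening at its end, in the units of the state.
- read_state(): the state, without advancing time (a new reading comes with each control period).
- camera(name): name is "side" or "top" or "wrist"; returns a dict with "frame" (400x640x3 uint8, red, green, blue), "vfov" (degrees; the focal length in pixels is half the picture's height over the tangent of half this angle, whatever the lens; pixels are square), "cx", "cy" (the principal point, pixels), "R" (3x3) and "t" (3): a world point X has camera coordinates R X + t. Camera axes: x right, y down, z forward; pixel columns grow to the right and rows downward; lengths in m; the calibration is good to about 2 mm. A picture is of the moment at which its call begins. There is no depth.
- close_job(): hands the job in, once; it reports no verdict.
The state is a dict: "time": time; "joint_positions": joint angles; "joint_vel": joint speeds; "joint_torque": joint torques, N m; "ee_pos": TCP position; "eef_rot": TCP orientation; "ft_force": force on the tool from outside, world axes, zero at the start; "torque": the same for the moment, N m; "width": finger opening in m.
Only numpy, scipy, OpenCV 4.12 (cv2) and the standard library are available. Lean on these libraries where they do the work, as an engineer would, in place of code of your own. Each camera call takes 0.05 s, during which the arm holds its last target.

## Working session

There is one attempt and no reset: what is moved stays moved. The work goes in short steps, Python scripts to look and compute and a tool call to move; the robot and the scene stay as the last step left them, time stands still between calls to the robot, and variables do not carry over. Pictures are saved under pics/ and viewed, and the job is handed in when it is done.

Besides the shell and the picture viewer there is one more tool, called after ">>>" as name(argument=value, ...) on one line, values as JSON. arm_command: Moves the arm, as the interface text tells. Its arguments: {"type":"object","properties":{"commands":{"type":"array"},"newtons":{"type":"number"}},"required":["commands"]}

```bash
ls; mkdir -p pics; python3 - <<'E'
from bench import *
import cv2
s=read_state();print(s); print(tips_ahead if not callable(tips_ahead) else tips_ahead())
for n in ['side','top','wrist']:
    c=camera(n); cv2.imwrite(f'pics/{n}0.png',c['frame'][:,:,::-1]); print(n,c['vfov'],c['cx'],c['cy'],c['R'],c['t'])
E
```

```text
pics
{'time': 0.0, 'joint_positions': array([-1.34356434,  0.33287648, -0.06469624,  1.46092601,  0.02159967,
        1.34988175, -0.08848259]), 'joint_vel': array([ 0.000413  ,  0.00146702, -0.0011441 ,  0.00129441, -0.00105869,
        0.0014339 , -0.00122837]), 'joint_torque': array([-5.15639431e-05, -6.23236156e+01,  2.46376003e-02, -3.89907253e+01,
       -6.13292260e-02,  3.94827803e-02,  1.43154693e-04]), 'ee_pos': array([0.15444224, 0.6052419 , 0.22975835]), 'eef_rot': array([ 7.89685755e-01,  6.13511142e-01, -5.30925101e-04,  4.53238731e-04]), 'ft_force': array([-0.43084148,  0.35459825, -0.49919755]), 'torque': array([-0.00336784,  0.00694773,  0.03361084]), 'width': 0.08684888177301021}
0.008
side 57.4817433480849 320.914182831742 195.6603726516908 [[ 0.92600111 -0.37743155  0.0082073 ]
 [-0.23679796 -0.59762375 -0.76601082]
 [ 0.29402153  0.7073834  -0.64277528]] [-0.50571207  0.18254594  0.9321705 ]
top 57.47155912997042 320.0080276200368 201.90213734866143 [[ 0.02203769 -0.99973881  0.00605455]
 [-0.99879383 -0.02228184 -0.04375387]
 [ 0.04387734 -0.00508301 -0.99902399]] [-0.08989147  0.52499597  1.26987168]
wrist 63.40572289369288 320.4182080447069 208.59942316684533 [[ 0.2474565   0.96889713 -0.00190478]
 [ 0.94042392 -0.2397104   0.24112604]
 [ 0.23316973 -0.06145951 -0.97049194]] [-0.62401259 -0.02848398  0.38972592]
```

View pics/side0.png

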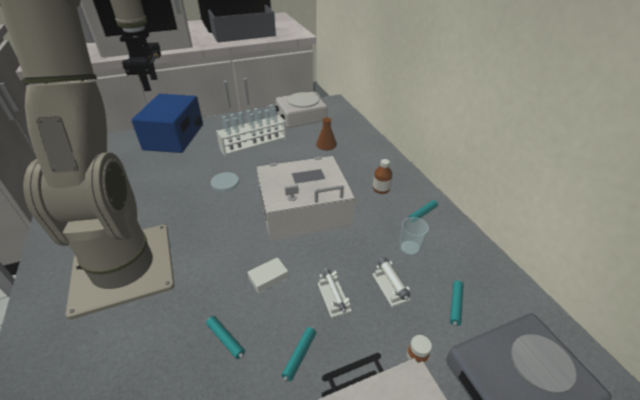

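View pics/top0.png

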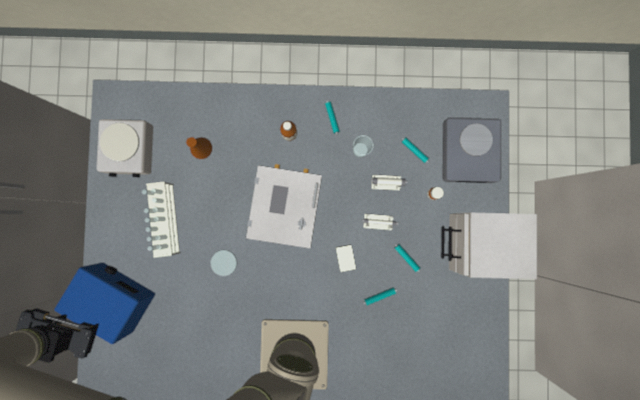

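View pics/wrist0.png

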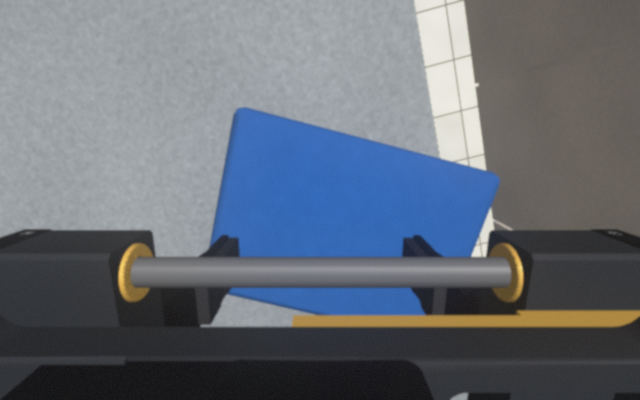

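```bash
cat > h.py <<'E'
from bench import *
import cv2, numpy as np
from scipy.spatial.transform import Rotation as Ro
def K(c):
    f=c['frame'].shape[0]/2/np.tan(np.radians(c['vfov'])/2); return f
def ray(c,u,v,z):
    f=K(c); d=np.array([(u-c['cx'])/f,(v-c['cy'])/f,1]); R=np.array(c['R']);t=np.array(c['t'])
    o=-R.T@t; w=R.T@d; return o+w*(z-o[2])/w[2]
def proj(c,X):
    p=np.array(c['R'])@np.array(X)+np.array(c['t']); return p[0]/p[2]*K(c)+c['cx'],p[1]/p[2]*K(c)+c['cy']
def tri(c1,p1,c2,p2):
    P=[]
    for c in(c1,c2):
        f=K(c);k=np.array([[f,0,c['cx']],[0,f,c['cy']],[0,0,1]]);P.append(k@np.hstack([np.array(c['R']),np.array(c['t'])[:,None]]))
    X=cv2.triangulatePoints(P[0],P[1],np.array(p1,float),np.array(p2,float)).ravel();return X[:3]/X[3]
def crop(c,x0,y0,x1,y1,s,fn):
    cv2.imwrite(fn,cv2.resize(c['frame'][y0:y1,x0:x1,::-1],None,fx=s,fy=s,interpolation=cv2.INTER_CUBIC))
E
python3 - <<'E'
from h import *
t=camera('top');s=camera('side')
crop(t,235,150,415,275,4,'pics/t1.png')
crop(s,240,140,440,320,3.3,'pics/s1.png')
print(ray(t,284,206,.1),K(t),K(s))
E
```

```text
[0.50695914 0.03956634 0.1       ] 364.76651956035454 364.6896316846524
```

View pics/t1.png

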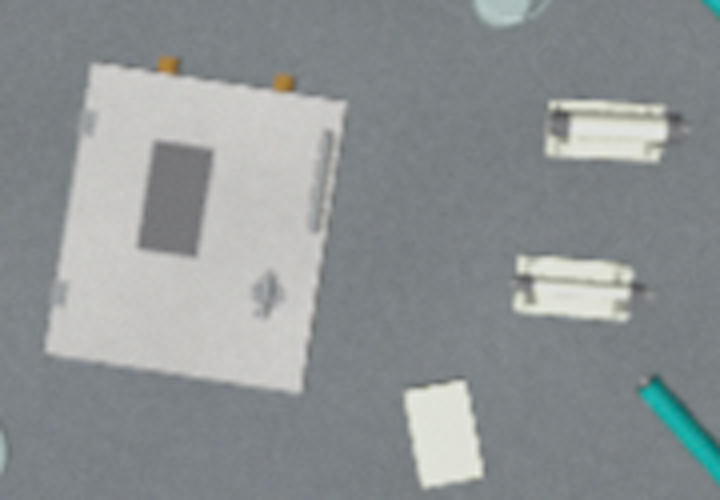

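View pics/s1.png

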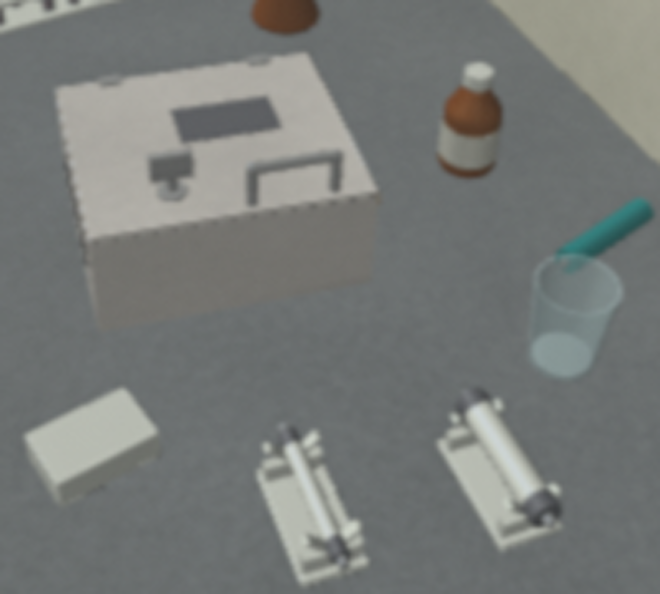

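```bash
python3 - <<'E'
from h import *
t=camera('top');s=camera('side')
C=[ray(t,235+x/4,150+y/4,.106) for x,y in[(91,63),(347,101),(300,392),(46,353)]]
for c in C:print(c)
print(np.mean(C,0),[np.linalg.norm(C[i]-C[i-1]) for i in range(4)])
C=np.array(C)
ex=(C[0]-C[3]+C[1]-C[2]);ey=(C[0]-C[1]+C[3]-C[2]);print('yaw',np.arctan2(ex[1],ex[0]),np.arctan2(-ey[0],ey[1]))
# side corners on panel top
S=[ray(s,240+x/3.3,140+y/3.3,.106) for x,y in[(306,54),(378,188),(90,235),(56,89)]]
for c in S:print('s',c)
print(np.mean(S,0)); S=np.array(S)
ex=(S[0]-S[3]+S[1]-S[2]);ey=(S[0]-S[1]+S[3]-S[2]);print('yaw',np.arctan2(ex[1],ex[0]),np.arctan2(-ey[0],ey[1]))
# handle bar: top & side
print('handle', tri(t,(235+(320+ -0)/4,150+181/4),s,(240+295/3.3,140+163/3.3)))
print('key', tri(t,(235+268/4,150+293/4),s,(240+171/3.3,140+166/3.3)))
# thick cart: ends
print('cart',[ray(t,235+x/4,150+y/4,.043) for x,y in [(550,125),(685,130)]],[ray(s,240+x/3.3,140+y/3.3,.043) for x,y in [(470,402),(545,505)]])
crop(t,280,185,330,240,12,'pics/t2.png');crop(t,365,170,415,200,14,'pics/t3.png')
crop(s,280,175,350,210,10,'pics/s2.png');crop(s,370,250,415,310,9,'pics/s3.png')
E
```

```text
[0.63633533 0.12812771 0.106     ]
[ 0.60994319 -0.08151769  0.106     ]
[ 0.37269497 -0.04865785  0.106     ]
[0.39967569 0.15753719 0.106     ]
[0.50466229 0.03887234 0.106     ] [np.float64(0.23847998775553791), np.float64(0.2113001106950515), np.float64(0.2395130181175748), np.float64(0.20795276062627194)]
yaw -0.13064697752783627 -0.1276514598797308
s [0.63515295 0.12307636 0.106     ]
s [ 0.61153647 -0.07866098  0.106     ]
s [ 0.37653725 -0.04680128  0.106     ]
s [0.40141807 0.15416654 0.106     ]
[0.50616119 0.03794516 0.106     ]
yaw -0.1334988606726543 -0.11985162015995897
handle [ 0.54281139 -0.06162035  0.14002679]
key [ 0.45270422 -0.0221085   0.13408239]
cart [array([ 0.60059612, -0.25700261,  0.043     ]), array([ 0.59891305, -0.37327159,  0.043     ])] [array([ 0.60283489, -0.26088093,  0.043     ]), array([ 0.60572901, -0.35967768,  0.043     ])]
```

View pics/t2.png

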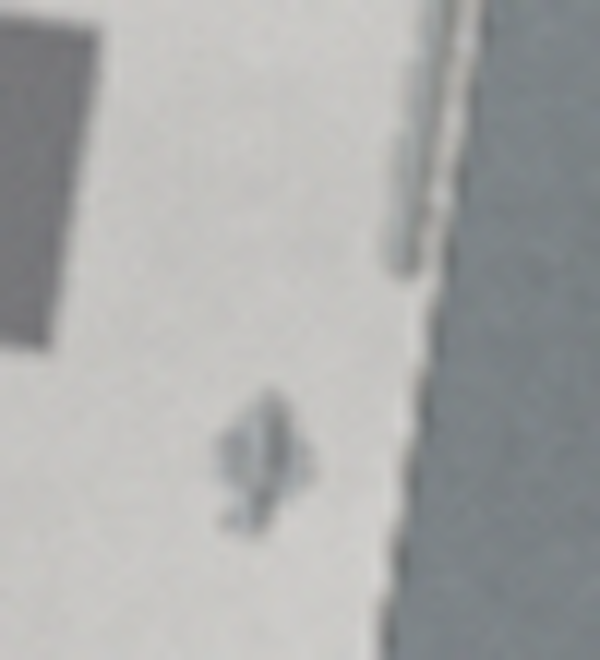

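View pics/t3.png

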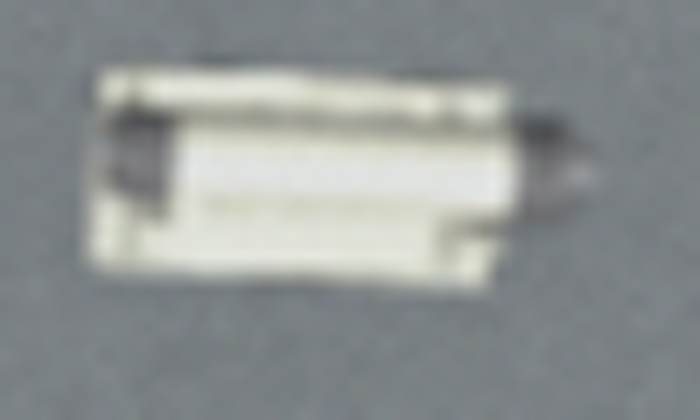

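View pics/s2.png

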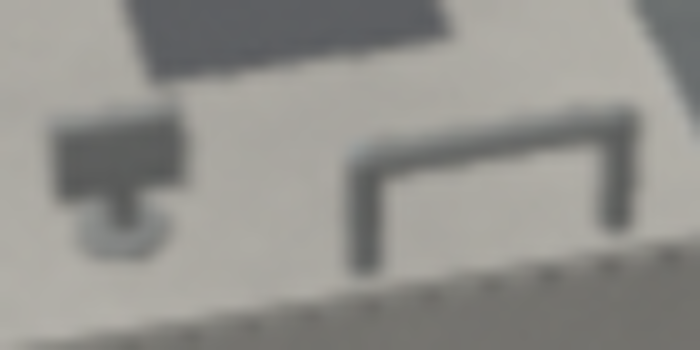

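View pics/s3.png

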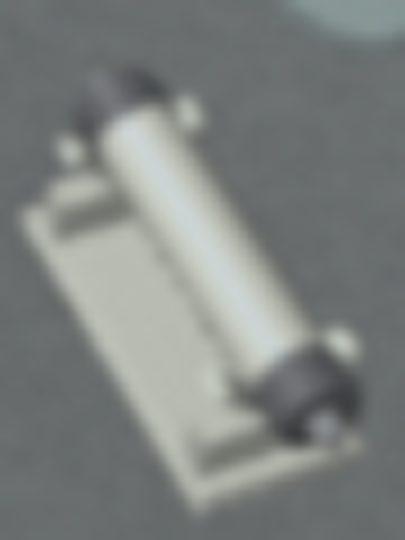

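```bash
cat >> h.py <<'E'
D=np.array([.5055,.0385]);YAW=-.128
def dr(x,y,z,D=D,yaw=YAW):
    c,s=np.cos(yaw),np.sin(yaw);return np.array([D[0]+c*x-s*y,D[1]+s*x+c*y,z])
def down(a): # tool x at world angle a, z down
    x=np.array([np.cos(a),np.sin(a),0]);z=np.array([0,0,-1.]);return Ro.from_matrix(np.c_[x,np.cross(z,x),z])
def plan(P,R=None,s=None):
    s=s or read_state();R0=Ro.from_quat(s['eef_rot']);print('t',round(s['time'],2),'at',s['ee_pos'].round(4),'w',round(s['width'],4),'F',s['ft_force'].round(1),'xang',round(float(np.degrees(np.arctan2(*R0.as_matrix()[[1,0],0]))),2),'zax',R0.as_matrix()[:,2].round(3))
    print('shift(before turn)',R0.inv().apply(P-s['ee_pos']).round(4),'turn',None if R is None else (R0.inv()*R).as_rotvec().round(4))
    if R is not None:print('shift(after turn)',R.inv().apply(P-s['ee_pos']).round(4))
E
python3 - <<'E'
from h import *
k=dr(-.045,-.066,.134);print(k,dr(.05,-.095,.142))
P=k.copy();P[2]=.22
plan(P,down(np.radians(79.5)))
E
```

```text
[ 0.45244319 -0.02121578  0.134     ] [ 0.54296414 -0.06210536  0.142     ]
t 0.35 at [0.1544 0.6056 0.2304] w 0.087 F [-0.5  0.2  0.1] xang 75.69 zax [-0. -0. -1.]
shift(before turn) [-0.5337  0.4437  0.0105] turn [-0.0001  0.0002 -0.0665]
shift(after turn) [-0.562   0.4072  0.0104]
```

>>> arm_command(commands=[[[0,0,0,-0.0294,0.0392,0,40],[0,0,0,-0.0294,0.0392,0,40],[0,0,0,-0.0294,0.0392,0,40],[0,0,0,-0.0294,0.0392,0,40],[0,0,0,-0.0294,0.0392,0,40],[0,0,0,-0.0294,0.0392,0,40],[0,0,0,-0.0294,0.0392,0,40],[0,0,0,-0.0294,0.0392,0,40],[0,0,0,-0.0427,0.0186,0,40],[0,0,0,-0.0427,0.0186,0,40],[0,0,0,-0.0427,0.0186,0,40],[0,0,0,-0.0427,0.0186,0,40],[0,0,0,-0.0427,0.0186,0,40],[0,0,0,-0.0427,0.0186,0,40],[0,0,0,-0.0427,0.0186,0,40],[0,0,-0.066,0,0,0,40],[0,0,0,0,0,0,40]]], newtons=30)

```text
time: 2.48
ee_pos: [0.4525, -0.0217, 0.2306]
eef_rot: [0.769, 0.639, 0.0, -0.0]
ft_force: [-1.1, 0.2, -0.2]
width: 0.0347
```

```bash
python3 - <<'E'
from h import *
P=dr(-.045,-.066,.125)
plan(P,down(np.radians(79.5)))
c=camera('wrist'); cv2.imwrite('pics/w1.png',c['frame'][:,:,::-1])
print(read_state()['joint_positions'].round(2), proj(c,dr(-.045,-.066,.147)),proj(c,dr(.05,-.095,.147)))
E
```

```text
t 2.48 at [ 0.4525 -0.0217  0.2306] w 0.0347 F [-1.1  0.2 -0.2] xang 79.42 zax [ 0.  0. -1.]
shift(before turn) [ 5.000e-04 -1.000e-04  1.056e-01] turn [ 0.0001 -0.0004 -0.0015]
shift(after turn) [ 5.000e-04 -1.000e-04  1.056e-01]
[-0.62 -0.09  0.54  1.92  0.05  1.3   1.29] (np.float64(321.3678239073085), np.float64(217.53130735313582)) (np.float64(293.04485686947436), np.float64(329.13111359650156))
```

View pics/w1.png

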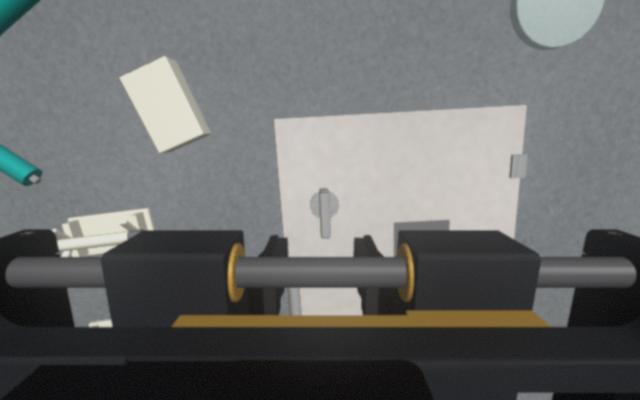

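>>> arm_command(commands=[[[0,0,0,0.0015,0,0.035,40],[0,0,0,0,0,0.035,40],[0,0,0,0,0,0.025,40],[0,0,0,0,0,0.0105,40],[0,0,0,0,0,0,0],[0,0,0,0,0,0,0],[0,0,0,0,0,0,0],[0,0,0,0,0,0,0]]], newtons=30)

```text
time: 3.52
ee_pos: [0.4537, -0.0189, 0.1258]
eef_rot: [0.769, 0.64, 0.001, -0.0]
ft_force: [1.9, 7.2, 2.0]
width: 0.0075
```

```bash
python3 - <<'E'
from h import *
plan(dr(-.045,-.066,.125))
print(read_state()['torque'].round(2))
E
```

```text
t 3.52 at [ 0.4537 -0.0189  0.1258] w 0.0075 F [1.9 7.2 2. ] xang 79.51 zax [ 0.002  0.002 -1.   ]
shift(before turn) [-0.0025 -0.0008  0.0008] turn None
[ 1.39 -0.36  0.03]
```

>>> arm_command(commands=[[[0,0,0,0.0012,0,0,0],[0,0,0,0,0,0,0]]])

```text
time: 3.78
ee_pos: [0.4537, -0.0188, 0.1258]
eef_rot: [0.769, 0.639, 0.001, 0.0]
ft_force: [0.5, 2.0, 5.2]
width: 0.0079
```

>>> arm_command(commands=[[[0,0,0.12,0,0,0,0],[0,0,0.12,0,0,0,0],[0,0,0.12,0,0,0,0],[0,0,0.12,0,0,0,0]]])

```text
time: 4.28
ee_pos: [0.4535, -0.0192, 0.1258]
eef_rot: [0.9, 0.436, 0.001, 0.0]
ft_force: [-1.0, -0.4, 8.8]
width: 0.0081
```

```bash
python3 - <<'E'
from h import *
plan(dr(-.045,-.066,.125))
print(read_state()['torque'].round(2))
E
```

```text
t 4.28 at [ 0.4535 -0.0192  0.1258] w 0.0081 F [-1.  -0.4  8.8] xang 51.73 zax [ 0.001  0.    -1.   ]
shift(before turn) [-0.0023  0.0004  0.0008] turn None
[-0.04  0.2   0.01]
```

>>> arm_command(commands=[[[0,0,0.12,0,0,0,0],[0,0,0.12,0,0,0,0],[0,0,0.12,0,0,0,0],[0,0,0.12,0,0,0,0],[0,0,0.12,0,0,0,0],[0,0,0.12,0,0,0,0],[0,0,0.12,0,0,0,0],[0,0,0.1,0,0,0,0],[0,0,0.04,0,0,0,0],[0,0,0,0,0,0,0]]])

```text
time: 5.52
ee_pos: [0.4528, -0.0194, 0.1257]
eef_rot: [0.999, -0.037, -0.0, 0.0]
ft_force: [-4.6, -1.1, 11.6]
width: 0.008
```

```bash
python3 - <<'E'
from h import *
plan(dr(-.045,-.066,.125))
print(read_state()['torque'].round(2))
E
```

```text
t 5.53 at [ 0.4528 -0.0194  0.1257] w 0.008 F [-4.6 -1.1 11.6] xang -4.23 zax [-0. -0. -1.]
shift(before turn) [-0.0003  0.0018  0.0007] turn None
[-0.39  1.17  0.19]
```

>>> arm_command(commands=[[[0,0,0.04,0,0,0,0],[0,0,0.04,0,0,0,0],[0,0,0,0,0,0,0]]])

```text
time: 5.9
ee_pos: [0.4529, -0.0194, 0.1257]
eef_rot: [0.997, -0.076, -0.0, 0.0]
ft_force: [-5.0, -1.8, 10.6]
width: 0.0087
```

```bash
python3 - <<'E'
from h import *
plan(dr(-.045,-.066,.125))
print(read_state()['torque'].round(2))
E
```

```text
t 5.9 at [ 0.4529 -0.0194  0.1257] w 0.0087 F [-5.  -1.8 10.6] xang -8.77 zax [-0. -0. -1.]
shift(before turn) [-0.0001  0.0018  0.0007] turn None
[-0.34  1.12  0.65]
```

>>> arm_command(commands=[[[0,0,-0.04,0,0,0,30],[0,0,0,0,0,0,30],[0,0,0,0,0,-0.04,30],[0,0,0,0,0,-0.055,30],[0,0,-0.175,0,0,0,40],[0,0,-0.175,0,0,0,40],[0,0,-0.175,0,0,0,40],[0,0,-0.175,0,0,0,40],[0,0,-0.175,0,0,0,40],[0,0,-0.175,0,0,0,40],[0,0,-0.175,0,0,0,40],[0,0,-0.175,0,0,0,40],[0,0,-0.157,0,0,0,40],[0,0,0,0,0,0,40]]], newtons=20)

```text
time: 7.65
ee_pos: [0.4528, -0.0191, 0.2199]
eef_rot: [0.751, 0.66, -0.0, -0.0]
ft_force: [-0.1, -0.4, 0.4]
width: 0.0345
```

```bash
python3 - <<'E'
from h import *
P=dr(.05,-.093,.131);
plan(P,down(np.pi/2+YAW))
c=camera('wrist'); cv2.imwrite('pics/w2.png',c['frame'][:,:,::-1])
t=camera('top');s=camera('side')
crop(t,235,150,335,260,5,'pics/t4.png')
crop(s,240,140,380,250,5,'pics/s4.png')
print(proj(c,dr(-.045,-.066,.147)))
E
```

```text
t 7.65 at [ 0.4528 -0.0191  0.2199] w 0.0345 F [-0.1 -0.4  0.4] xang 82.63 zax [-0. -0. -1.]
shift(before turn) [-0.0291  0.0949  0.0889] turn [-0.0003  0.0001 -0.0007]
shift(after turn) [-0.0292  0.0949  0.0889]
(np.float64(317.6845550124375), np.float64(221.50047150126247))
```

View pics/w2.png

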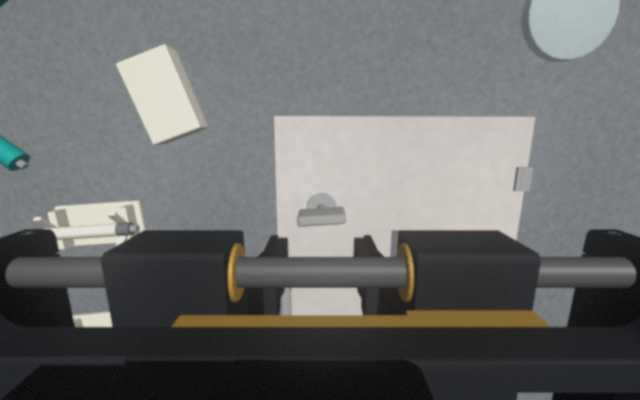

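View pics/s4.png

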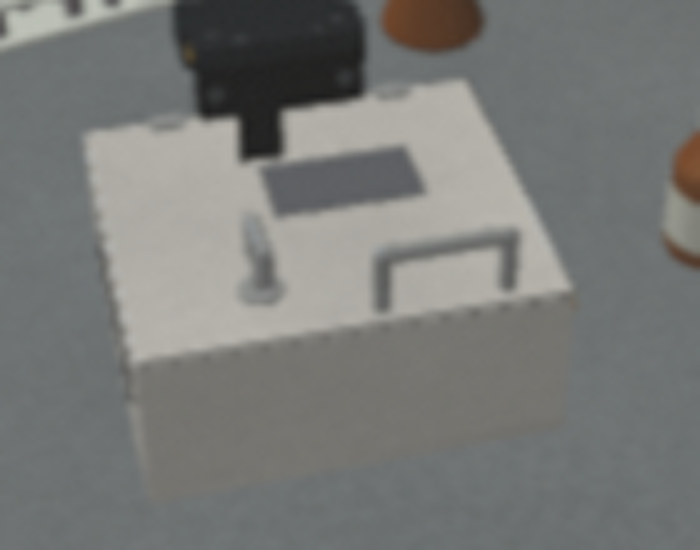

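>>> arm_command(commands=[[[0,0,0,-0.0143,0.0475,0,40],[0,0,0,-0.0143,0.0475,0,40],[0,0,0,0,0,0.04,40],[0,0,0,0,0,0.03,40],[0,0,0,0,0,0.019,40],[0,0,0,0,0,0,0],[0,0,0,0,0,0,0],[0,0,0,0,0,0,0],[0,0,0,0,0,0,0]]], newtons=25)

```text
time: 8.93
ee_pos: [0.5442, -0.0598, 0.132]
eef_rot: [0.751, 0.661, 0.001, 0.001]
ft_force: [-1.4, -1.7, 4.0]
width: 0.0094
```

```bash
python3 - <<'E'
from h import *
P=dr(.05,-.093,.131);
plan(P,down(np.pi/2+YAW))
print(read_state()['joint_positions'].round(2))
# arc rows in (tool x = dryer y, tool -z = z)
th=np.linspace(0,1.65,23)
y=-.2*np.cos(th)+.042*np.sin(th);z=.2*np.sin(th)+.042*np.cos(th)
print(np.c_[th[1:],np.diff(y),-np.diff(z)].round(4))
E
```

```text
t 8.93 at [ 0.5442 -0.0598  0.132 ] w 0.0094 F [-1.4 -1.7  4. ] xang 82.71 zax [ 0.002 -0.    -1.   ]
shift(before turn) [-0.0004 -0.0009  0.001 ] turn [ 0.0018 -0.0002  0.0007]
shift(after turn) [-0.0004 -0.0009  0.001 ]
[-0.62  0.29  0.76  1.83 -0.22  1.11  1.66]
[[ 7.500e-02  3.700e-03 -1.490e-02]
 [ 1.500e-01  4.800e-03 -1.450e-02]
 [ 2.250e-01  5.900e-03 -1.410e-02]
 [ 3.000e-01  6.900e-03 -1.370e-02]
 [ 3.750e-01  7.900e-03 -1.310e-02]
 [ 4.500e-01  8.900e-03 -1.250e-02]
 [ 5.250e-01  9.800e-03 -1.180e-02]
 [ 6.000e-01  1.070e-02 -1.100e-02]
 [ 6.750e-01  1.150e-02 -1.020e-02]
 [ 7.500e-01  1.220e-02 -9.300e-03]
 [ 8.250e-01  1.280e-02 -8.400e-03]
 [ 9.000e-01  1.340e-02 -7.400e-03]
 [ 9.750e-01  1.400e-02 -6.300e-03]
 [ 1.050e+00  1.440e-02 -5.300e-03]
 [ 1.125e+00  1.470e-02 -4.200e-03]
 [ 1.200e+00  1.500e-02 -3.100e-03]
 [ 1.275e+00  1.520e-02 -1.900e-03]
 [ 1.350e+00  1.530e-02 -8.000e-04]
 [ 1.425e+00  1.530e-02  4.000e-04]
 [ 1.500e+00  1.520e-02  1.500e-03]
 [ 1.575e+00  1.510e-02  2.600e-03]
 [ 1.650e+00  1.490e-02  3.800e-03]]
```

Gripped the bar (9.4 mm). Lift a little first.

>>> arm_command(commands=[[[0,0,0,0.0037,0,-0.0149,0],[0,0,0,0.0048,0,-0.0145,0],[0,0,0,0.0059,0,-0.0141,0],[0,0,0,0.0069,0,-0.0137,0],[0,0,0,0,0,0,0]]])

```text
time: 9.55
ee_pos: [0.5469, -0.0392, 0.1895]
eef_rot: [0.751, 0.661, 0.0, 0.001]
ft_force: [1.6, -5.7, 2.2]
width: 0.009
```

```bash
python3 - <<'E'
from h import *
plan(dr(.05,-.093,.131))
s=camera('side')
crop(s,240,100,400,250,4,'pics/s5.png')
E
```

```text
t 9.55 at [ 0.5469 -0.0392  0.1895] w 0.009 F [ 1.6 -5.7  2.2] xang 82.7 zax [ 0.002 -0.001 -1.   ]
shift(before turn) [-0.0212 -0.0011  0.0585] turn None
```

View pics/s5.png

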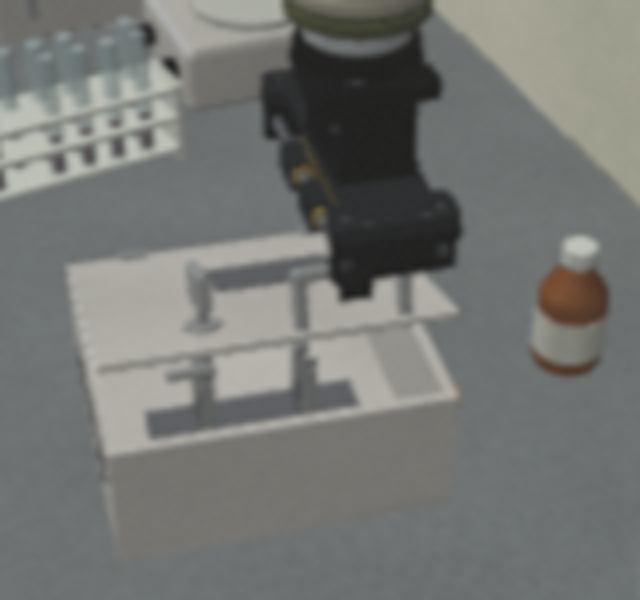

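>>> arm_command(commands=[[[0,0,0,0.0079,0,-0.0131,0],[0,0,0,0.0089,0,-0.0125,0],[0,0,0,0.0098,0,-0.0118,0],[0,0,0,0.0107,0,-0.011,0],[0,0,0,0.0115,0,-0.0102,0],[0,0,0,0.0122,0,-0.0093,0],[0,0,0,0.0128,0,-0.0084,0],[0,0,0,0,0,0,0]]])

```text
time: 10.6
ee_pos: [0.5565, 0.0322, 0.2673]
eef_rot: [0.751, 0.66, 0.0, 0.002]
ft_force: [-5.8, -9.6, 18.1]
width: 0.0089
```

>>> arm_command(commands=[[[0,0,0,0.0134,0,-0.0074,0],[0,0,0,0.014,0,-0.0063,0],[0,0,0,0.0144,0,-0.0053,0],[0,0,0,0.0147,0,-0.0042,0],[0,0,0,0.015,0,-0.0031,0],[0,0,0,0,0,0,0]]])

```text
time: 11.35
ee_pos: [0.5661, 0.1065, 0.2933]
eef_rot: [0.75, 0.661, 0.002, 0.001]
ft_force: [0.8, -0.1, 12.0]
width: 0.009
```

```bash
python3 - <<'E'
from h import *
th=1.2
plan(dr(.05,.107-.2*np.cos(th)+.042*np.sin(th),.1-.011+.2*np.sin(th)+.042*np.cos(th)))
s=camera('side');print(read_state()['joint_positions'].round(2))
crop(s,240,60,400,210,4,'pics/s6.png')
E
```

```text
t 11.35 at [0.5661 0.1065 0.2933] w 0.009 F [ 0.8 -0.1 12. ] xang 82.77 zax [ 0.005  0.001 -1.   ]
shift(before turn) [-0.0016 -0.0014  0.0027] turn None
[-0.85  0.22  0.7   1.53 -0.14  1.44  1.3 ]
```

View pics/s6.png

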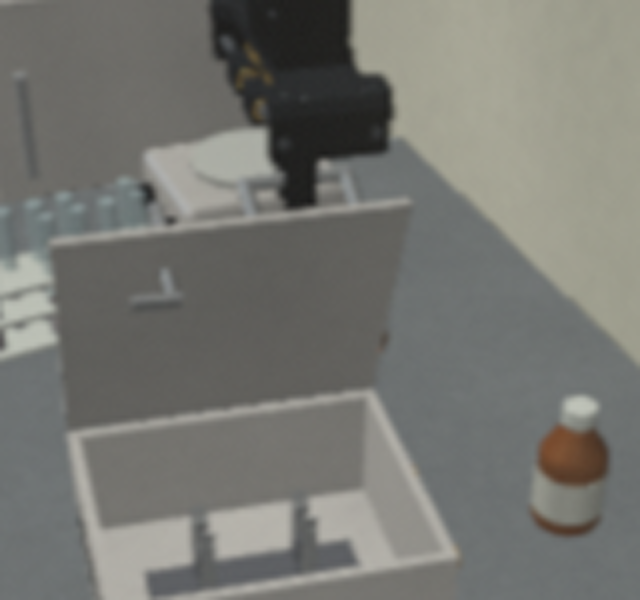

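>>> arm_command(commands=[[[0,0,0,0.0152,0,-0.0019,0],[0,0,0,0.0153,0,-0.0008,0],[0,0,0,0.0153,0,0.0004,0],[0,0,0,0.0152,0,0.0015,0],[0,0,0,0.0151,0,0.0026,0],[0,0,0,0,0,0,0]]])

```text
time: 12.15
ee_pos: [0.5758, 0.1825, 0.2897]
eef_rot: [0.75, 0.661, 0.002, 0.001]
ft_force: [9.0, 1.1, -0.0]
width: 0.0091
```

>>> arm_command(commands=[[[0,0,0,0.008,0,0.002,0],[0,0,0,0.007,0,0.0018,0],[0,0,0,0,0,0,0]]])

```text
time: 12.52
ee_pos: [0.5776, 0.1957, 0.2859]
eef_rot: [0.751, 0.661, 0.001, 0.001]
ft_force: [7.0, -1.6, 0.3]
width: 0.0089
```

```bash
python3 - <<'E'
from h import *
th=1.65
plan(dr(.05,.107-.2*np.cos(th)+.042*np.sin(th),.1-.011+.2*np.sin(th)+.042*np.cos(th)))
s=camera('side')
crop(s,240,60,400,210,4,'pics/s7.png')
E
```

```text
t 12.53 at [0.5776 0.1957 0.2859] w 0.0089 F [ 7.  -1.6  0.3] xang 82.68 zax [ 0.004 -0.    -1.   ]
shift(before turn) [-0.0004 -0.0015  0.0009] turn None
```

View pics/s7.png

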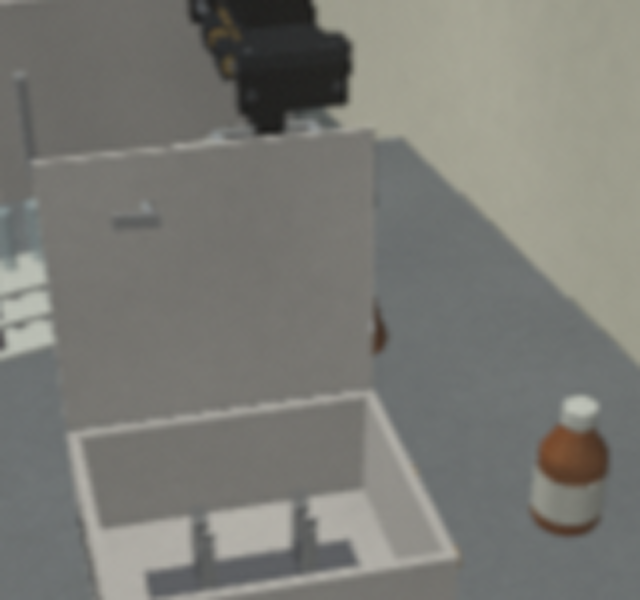

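>>> arm_command(commands=[[[0,0,0,0.004,0,0.001,0],[0,0,0,0.004,0,0.001,0],[0,0,0,0,0,0,0]]])

```text
time: 12.95
ee_pos: [0.5778, 0.196, 0.2857]
eef_rot: [0.753, 0.658, -0.003, 0.003]
ft_force: [-10.5, -25.4, 19.5]
width: 0.009
```

>>> arm_command(commands=[[[0,0,0,-0.007,0,-0.0018,0],[0,0,0,0,0,0,22],[0,0,0,0,0,0,22],[0,0,0,0,0,0,22]]])

```text
time: 13.45
ee_pos: [0.576, 0.1979, 0.2848]
eef_rot: [0.75, 0.661, -0.0, -0.0]
ft_force: [-0.1, 0.3, -0.3]
width: 0.0186
```

```bash
python3 - <<'E'
from h import *
plan(dr(.05,.163,.285))
E
```

```text
t 13.45 at [0.576  0.1979 0.2848] w 0.0186 F [-0.1  0.3 -0.3] xang 82.79 zax [-0.001  0.    -1.   ]
shift(before turn) [-0.0041  0.0004 -0.0002] turn None
```

>>> arm_command(commands=[[[0,0,0,0,0,-0.03,22],[0,0,0,0,0,-0.04,22],[0,0,0,0,0,-0.03,22],[0,0,0,-0.0457,0.0082,0,60],[0,0,0,-0.0457,0.0082,0,60],[0,0,0,-0.0457,0.0082,0,60],[0,0,0,-0.0457,0.0082,0.01,60],[0,0,0,-0.0457,0.0082,0.02,60],[0,0,0,-0.0457,0.0082,0.02,60],[0,0,0,-0.0457,0.0082,0.02,60],[0,0,0,-0.0457,0.0082,0.02,60],[0,0,0,-0.0457,0.0082,0.02,60],[0,0,0,-0.0457,0.0082,0.02,60],[0,0,0,-0.0457,0.0082,0.02,60]]], newtons=25)

```text
time: 15.2
ee_pos: [0.6026, -0.3135, 0.234]
eef_rot: [0.75, 0.661, 0.0, -0.0]
ft_force: [1.1, 0.7, -0.4]
width: 0.0521
```

>>> arm_command(commands=[[[0,0,0.16,0,0,0,60],[0,0,0.16,0,0,0,60],[0,0,0.16,0,0,0,60],[0,0,0.16,0,0,0,60],[0,0,0.16,0,0,0,60],[0,0,0.16,0,0,0,60],[0,0,0.16,0,0,0,60],[0,0,0.16,0,0,0,60],[0,0,0.165,0,0,0,60],[0,0,0,0,0,0,60]]])

```text
time: 16.45
ee_pos: [0.6025, -0.3122, 0.2345]
eef_rot: [1.0, 0.0, -0.0, -0.0]
ft_force: [0.8, 0.2, -0.1]
width: 0.0524
```

```bash
python3 - <<'E'
from h import *
plan(np.array([.602,-.312,.034]),down(0))
print(read_state()['joint_positions'].round(2))
c=camera('wrist'); cv2.imwrite('pics/w3.png',c['frame'][:,:,::-1])
print(proj(c,[.602,-.312,.043]))
s=camera('side');crop(s,200,60,440,320,2.3,'pics/s8.png')
E
```

```text
t 16.45 at [ 0.6025 -0.3122  0.2345] w 0.0524 F [ 0.8  0.2 -0.1] xang 0.04 zax [-0.001  0.    -1.   ]
shift(before turn) [-4.000e-04 -2.000e-04  2.005e-01] turn [-0.      0.0008  0.0007]
shift(after turn) [-5.000e-04 -2.000e-04  2.005e-01]
[-0.26  0.67  1.1   1.34 -0.59  1.48  0.79]
(np.float64(320.87877900702995), np.float64(189.98365539777114))
```

View pics/w3.png

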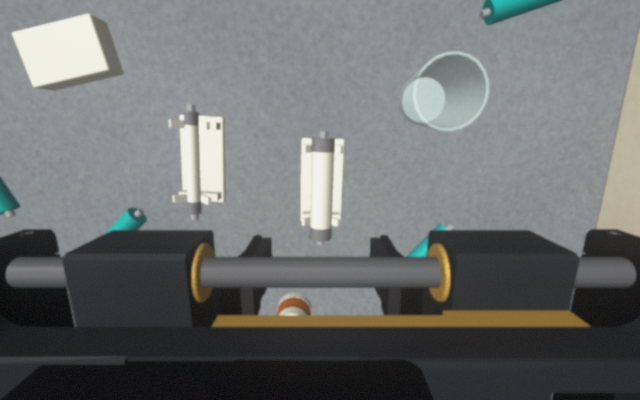

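View pics/s8.png

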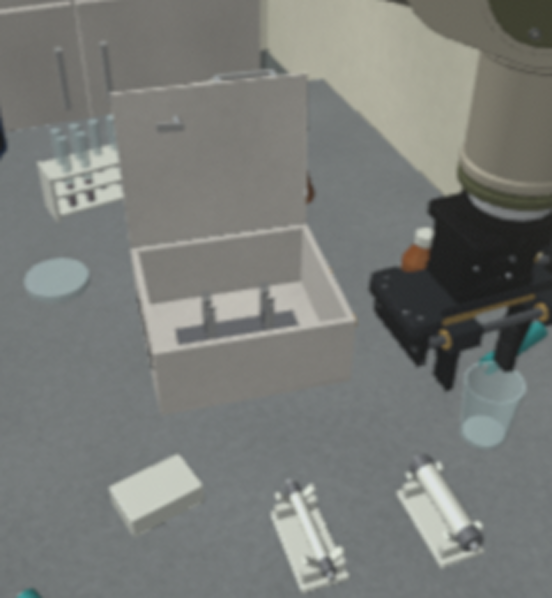

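```bash
python3 - <<'E'
from h import *
c=camera('wrist'); crop(c,160,90,380,260,3.5,'pics/w4.png')
E
```

```text
(no output)
```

View pics/w4.png

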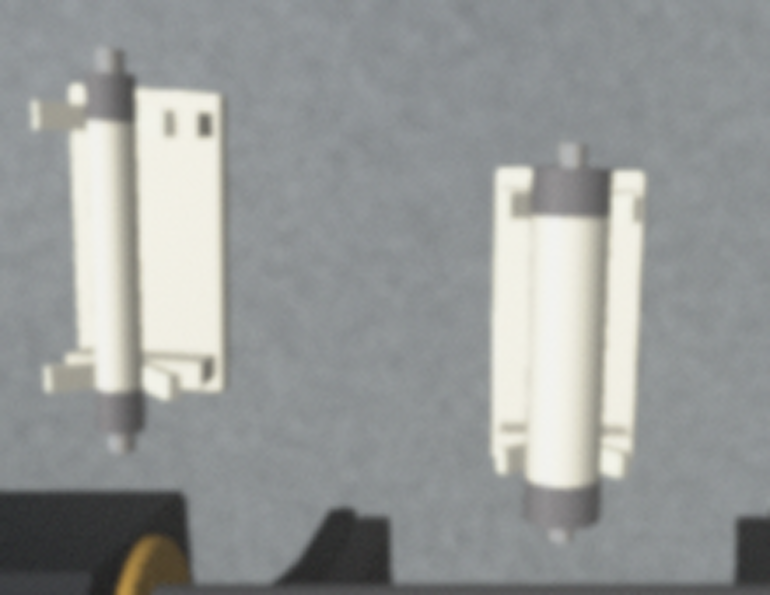

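>>> arm_command(commands=[[[0,0,0.028,0,0,0.045,60],[0,0,0,0,0,0.045,60],[0,0,0,0,0,0.045,60],[0,0,0,0,0,0.035,60],[0,0,0,0,0,0.02,60],[0,0,0,0,0,0.0105,60],[0,0,0,0,0,0,60],[0,0,0,0,0,0,0],[0,0,0,0,0,0,0],[0,0,0,0,0,0,0],[0,0,0,0,0,0,0]]], newtons=25)

```text
time: 17.98
ee_pos: [0.6033, -0.3128, 0.0351]
eef_rot: [1.0, -0.014, 0.001, 0.0]
ft_force: [1.5, -0.0, 0.8]
width: 0.0235
```

```bash
python3 - <<'E'
from h import *
plan(np.array([.602,-.312,.034]),down(-.028))
E
```

```text
t 17.98 at [ 0.6033 -0.3128  0.0351] w 0.0235 F [ 1.5 -0.   0.8] xang -1.63 zax [ 0.002 -0.    -1.   ]
shift(before turn) [-0.0014 -0.0007  0.0011] turn [ 0.0004 -0.0022 -0.0004]
shift(after turn) [-0.0014 -0.0007  0.0011]
```

>>> arm_command(commands=[[[0,0,0,0,0,-0.02,0],[0,0,0,0,0,-0.045,0],[0,0,0,0,0,-0.05,0],[0,0,0,0,0,-0.05,0],[0,0,-0.16,0,0,0,0],[0,0,-0.16,0,0,0,0],[0,0,-0.16,0,0,0,0],[0,0,-0.16,0,0,0,0],[0,0,-0.16,0,0,0,0],[0,0,-0.16,0,0,0,0],[0,0,-0.16,0,0,0,0],[0,0,-0.16,0,0,0,0],[0,0,-0.192,0,0,0,0],[0,0,0,0,0,0,0]]], newtons=30)

```text
time: 19.73
ee_pos: [0.6017, -0.3133, 0.2007]
eef_rot: [0.753, 0.658, 0.0, 0.0]
ft_force: [0.0, 0.1, -1.5]
width: 0.0234
```

```bash
sed -i 's/^D=.*/D=np.array([.5058,.0406]);YAW=-.128/' h.py; python3 - <<'E'
from h import *
plan(dr(0,0,.2),down(np.pi/2+YAW))
s=camera('side');crop(s,200,60,440,320,2.3,'pics/s9.png')
E
```

```text
t 19.73 at [ 0.6017 -0.3133  0.2007] w 0.0234 F [ 0.   0.1 -1.5] xang 82.31 zax [ 0.001 -0.    -1.   ]
shift(before turn) [ 0.3379 -0.1424  0.0006] turn [ 0.0005  0.     -0.0063]
shift(after turn) [ 0.3388 -0.1403  0.0007]
```

View pics/s9.png

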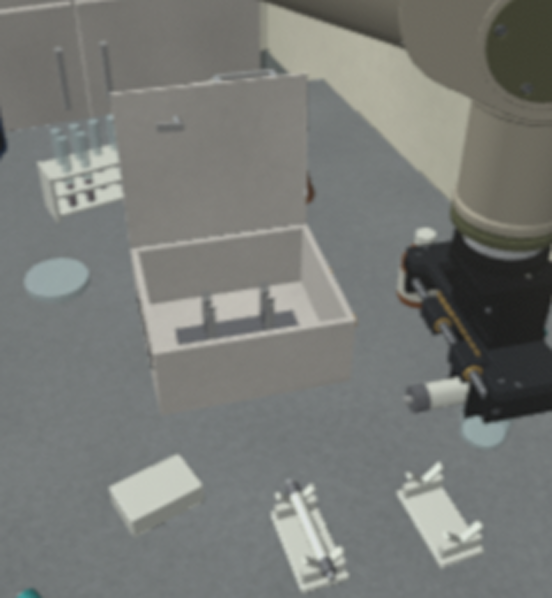

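>>> arm_command(commands=[[[0,0,0,0.0422,-0.0178,0,0],[0,0,0,0.0422,-0.0178,0,0],[0,0,0,0.0422,-0.0178,0,0],[0,0,0,0.0422,-0.0178,0,0],[0,0,0,0.0422,-0.0178,0,0],[0,0,0,0.0422,-0.0178,0,0],[0,0,0,0.0422,-0.0178,0,0],[0,0,0,0.0422,-0.0178,0,0],[0,0,-0.006,0,0,0,0],[0,0,0,0,0,0,0]]])

```text
time: 21.02
ee_pos: [0.5056, 0.0398, 0.1997]
eef_rot: [0.751, 0.66, -0.0, -0.0]
ft_force: [-0.3, -1.3, -1.4]
width: 0.023
```

```bash
python3 - <<'E'
from h import *
plan(dr(0,0,.054),down(np.pi/2+YAW))
c=camera('wrist'); cv2.imwrite('pics/w5.png',c['frame'][:,:,::-1])
print('clip near top fingers',[np.round(proj(c,dr(-.038,y,.082)),1) for y in(-.012,.012)],'end of cart', proj(c,dr(-.055,0,.208)))
print('rim -x inner corners',[np.round(proj(c,dr(-.112,y,.1)),1) for y in(-.097,.097)])
s=camera('side');crop(s,240,60,400,260,3,'pics/s10.png')
t=camera('top');crop(t,235,150,335,260,5,'pics/t10.png')
E
```

```text
t 21.02 at [0.5056 0.0398 0.1997] w 0.023 F [-0.3 -1.3 -1.4] xang 82.58 zax [-0.  0. -1.]
shift(before turn) [8.000e-04 1.000e-04 1.457e-01] turn [-0.0001 -0.0001 -0.0016]
shift(after turn) [8.000e-04 1.000e-04 1.457e-01]
clip near top fingers [array([307.2, 163. ]), array([335.9, 163. ])] end of cart (np.float64(322.3156718329263), np.float64(154.1827647187475))
rim -x inner corners [array([188.1,  63.6]), array([455.,  63.])]
```

View pics/w5.png

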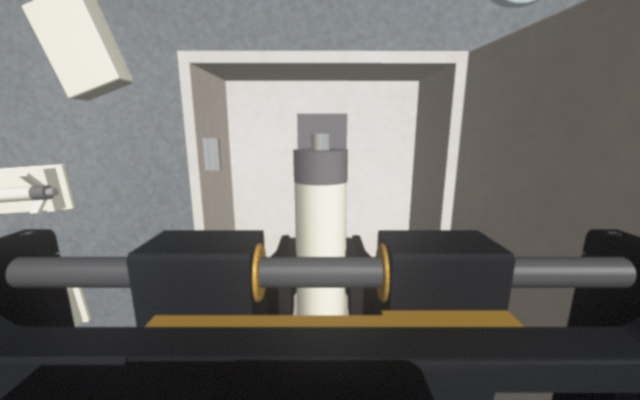

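View pics/s10.png

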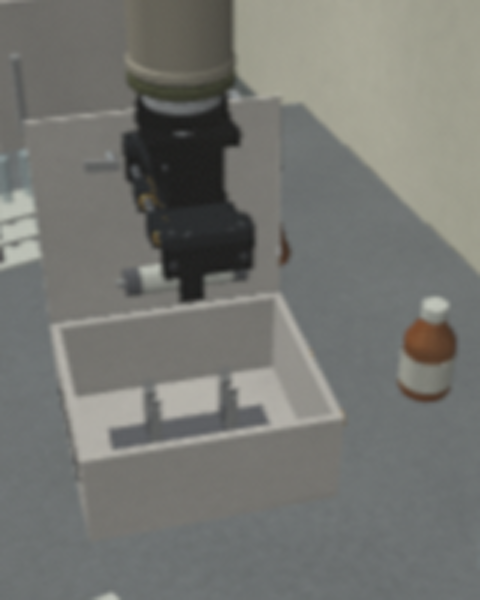

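>>> arm_command(commands=[[[0,0,-0.002,0.0016,0,0.03,0],[0,0,0,0,0,0.03,0],[0,0,0,0,0,0.025,0],[0,0,0,0,0,0.015,0],[0,0,0,0,0,0,0]]], newtons=40)

```text
time: 21.8
ee_pos: [0.5054, 0.0415, 0.099]
eef_rot: [0.75, 0.661, -0.001, -0.0]
ft_force: [-0.4, 0.2, -0.3]
width: 0.0232
```

```bash
python3 - <<'E'
from h import *
plan(dr(0,0.001,.054),down(np.pi/2+YAW))
c=camera('wrist'); cv2.imwrite('pics/w6.png',c['frame'][:,:,::-1])
s=camera('side');crop(s,240,100,380,260,4,'pics/s11.png')
E
```

```text
t 21.8 at [0.5054 0.0415 0.099 ] w 0.0232 F [-0.4  0.2 -0.3] xang 82.8 zax [-0.001 -0.001 -1.   ]
shift(before turn) [0.0002 0.0005 0.045 ] turn [-0.0013  0.001   0.0023]
shift(after turn) [0.0001 0.0005 0.045 ]
```

View pics/w6.png

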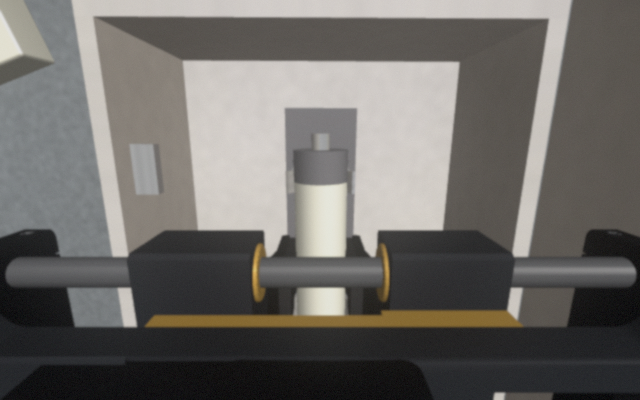

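View pics/s11.png

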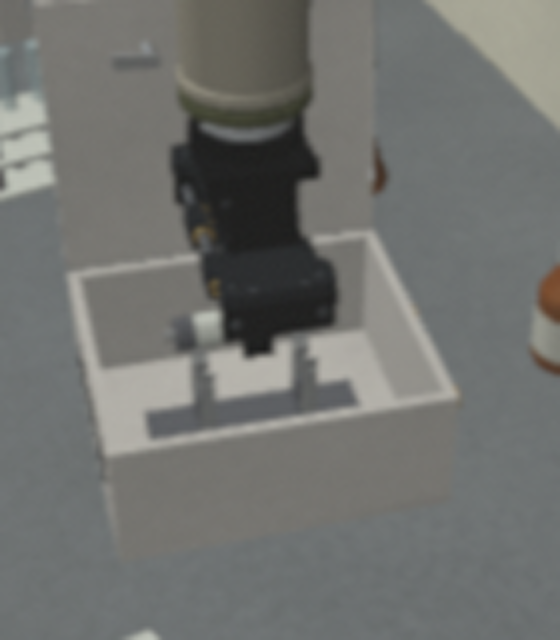

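>>> arm_command(commands=[[[0,0,0,0,0,0.015,0],[0,0,0,0,0,0.01,0],[0,0,0,0,0,0.006,0],[0,0,0,0,0,0.006,0],[0,0,0,0,0,0.006,0],[0,0,0,0,0,0,0]]])

```text
time: 22.65
ee_pos: [0.5054, 0.0417, 0.0557]
eef_rot: [0.75, 0.662, -0.001, 0.0]
ft_force: [2.6, -2.5, -6.9]
width: 0.0228
```

```bash
python3 - <<'E'
from h import *
plan(dr(0,0.001,.054),down(np.pi/2+YAW)); print(read_state()['torque'])
E
```

```text
t 22.65 at [0.5054 0.0417 0.0557] w 0.0228 F [ 2.6 -2.5 -6.9] xang 82.85 zax [-0.001 -0.001 -1.   ]
shift(before turn) [-0.0001  0.0006  0.0017] turn [-0.0008  0.001   0.0032]
shift(after turn) [-0.0001  0.0006  0.0017]
[-0.42179763 -0.41819066 -0.03427702]
```

>>> arm_command(commands=[[[0,0,0,0,0,0.002,0],[0,0,0,0,0,0.002,0],[0,0,0,0,0,0,0]]])

```text
time: 23.02
ee_pos: [0.5056, 0.042, 0.0536]
eef_rot: [0.75, 0.662, -0.0, -0.001]
ft_force: [-8.4, -2.9, 19.0]
width: 0.023
```

```bash
python3 - <<'E'
from h import *
plan(dr(0,0.001,.054),down(np.pi/2+YAW))
c=camera('wrist'); cv2.imwrite('pics/w7.png',c['frame'][:,:,::-1])
E
```

```text
t 23.02 at [0.5056 0.042  0.0536] w 0.023 F [-8.4 -2.9 19. ] xang 82.86 zax [-0.001  0.001 -1.   ]
shift(before turn) [-0.0004  0.0004 -0.0004] turn [-0.0011 -0.0007  0.0033]
shift(after turn) [-0.0004  0.0004 -0.0004]
```

View pics/w7.png

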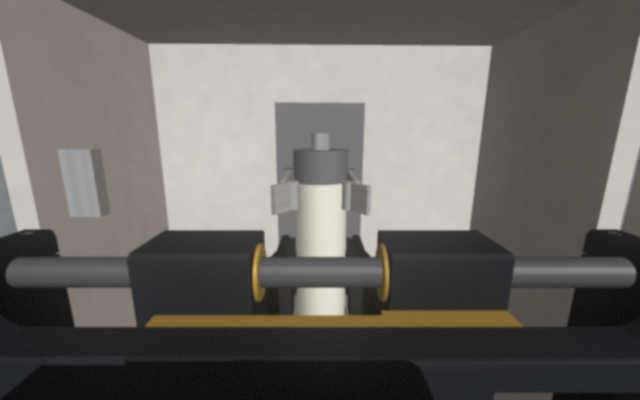

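>>> arm_command(commands=[[[0,0,0,0,0,-0.001,0],[0,0,0,0,0,0,55],[0,0,0,0,0,0,55],[0,0,0,0,0,0,55],[0,0,0,0,0,-0.015,55],[0,0,0,0,0,-0.04,55],[0,0,0,0,0,-0.05,55],[0,0,0,0,0,-0.05,55],[0,0,0,0,0,0,55]]])

```text
time: 24.2
ee_pos: [0.5079, 0.0423, 0.213]
eef_rot: [0.75, 0.662, 0.004, 0.001]
ft_force: [-1.2, 0.0, -0.4]
width: 0.0477
```

```bash
python3 - <<'E'
from h import *
plan(dr(0,0.001,.054),down(np.pi/2+YAW))
c=camera('wrist'); cv2.imwrite('pics/w8.png',c['frame'][:,:,::-1])
s=camera('side');crop(s,240,100,380,260,4,'pics/s12.png')
E
```

```text
t 24.2 at [0.5079 0.0423 0.213 ] w 0.0477 F [-1.2  0.  -0.4] xang 82.85 zax [ 0.007  0.003 -1.   ]
shift(before turn) [-0.0016 -0.0029  0.1589] turn [ 0.0063 -0.0039  0.0032]
shift(after turn) [-0.0009 -0.0019  0.159 ]
```

View pics/w8.png

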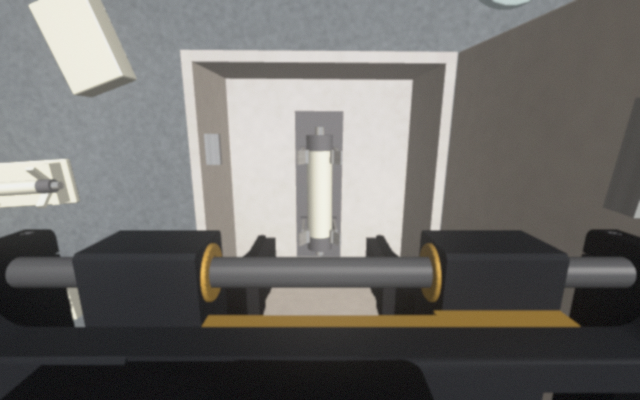

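View pics/s12.png

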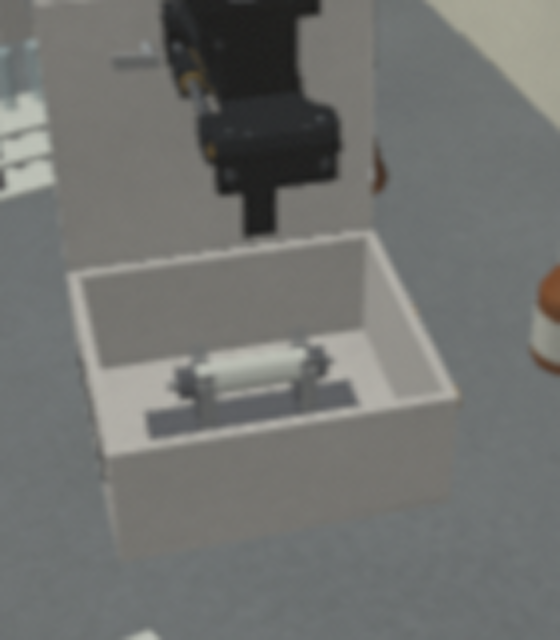

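```bash
python3 - <<'E'
from h import *
c=camera('wrist');s=camera('side');t=camera('top')
for z in(.062,.070):
  print(z,[np.round(proj(s,dr(x,0.001,z)),1) for x in(-.055,.055)])
print('panel edge@1.65 x ends side',[np.round(proj(s,dr(x,.107-.21*np.cos(1.65),.1+.21*np.sin(1.65))),1) for x in(-.12,.12)])
crop(s,270,170,335,215,11,'pics/s13.png');crop(c,270,100,370,265,3.6,'pics/w9.png');crop(s,230,60,400,220,4,'pics/s14.png')
cv2.imwrite('pics/t13.png',t['frame'][:,:,::-1])
E
```

```text
0.062 [array([284.6, 195.4]), array([321.2, 189.5])]
0.07 [array([284.4, 193.2]), array([321.2, 187.4])]
panel edge@1.65 x ends side [array([247.2, 100. ]), array([333.1,  91. ])]
```

View pics/s13.png

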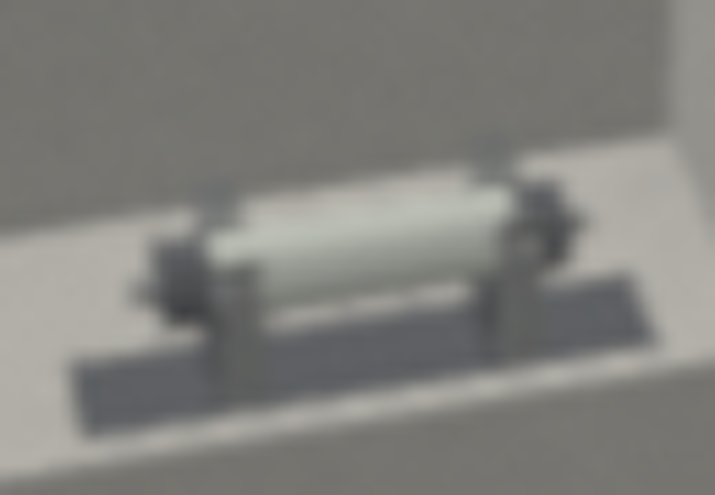

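View pics/w9.png

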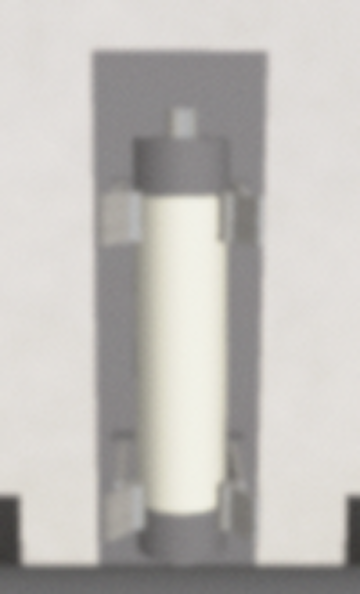

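View pics/s14.png

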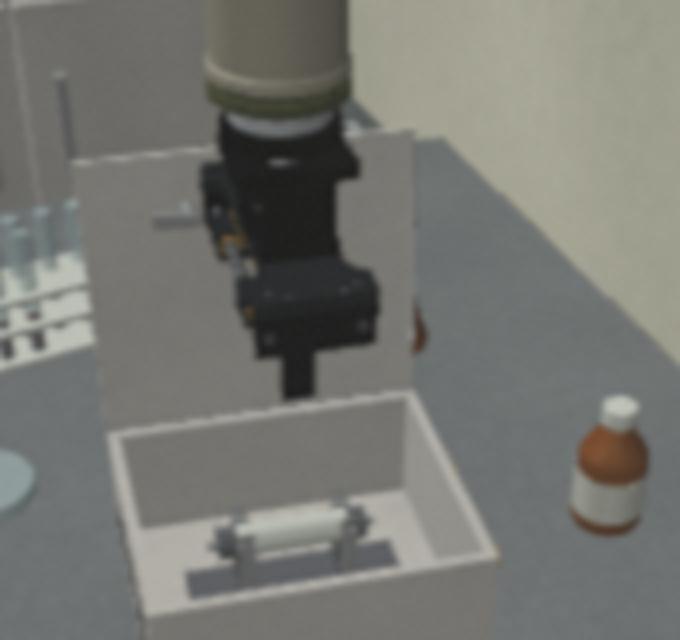

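View pics/t13.png

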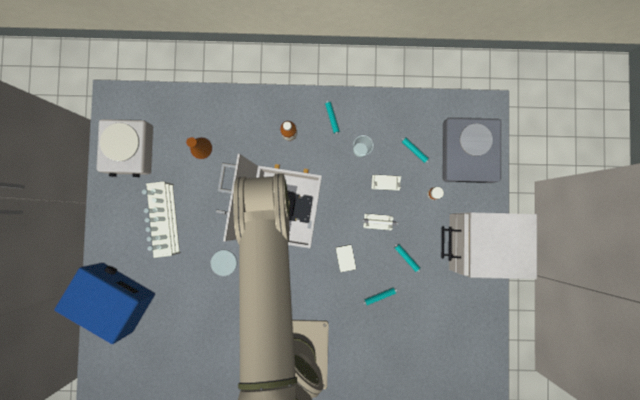

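>>> arm_command(commands=[[[0,0,0,-0.03,0,-0.01,55],[0,0,0,-0.04,0,-0.01,55],[0,0,0,-0.04,0,0,55],[0,0,0,0,0,0,55],[0,0,0,0,0,0,55]]])

```text
time: 25.08
ee_pos: [0.4919, -0.0664, 0.2278]
eef_rot: [0.75, 0.662, -0.001, -0.0]
ft_force: [0.7, 1.1, 0.7]
width: 0.0474
```

```bash
python3 - <<'E'
from h import *
plan(dr(0,0,.1))
s=camera('side');crop(s,230,60,400,220,4,'pics/s15.png')
E
```

```text
t 25.07 at [ 0.4919 -0.0664  0.2278] w 0.0474 F [0.7 1.1 0.7] xang 82.88 zax [-0.001 -0.    -1.   ]
shift(before turn) [0.1079 0.0007 0.1278] turn None
```

View pics/s15.png

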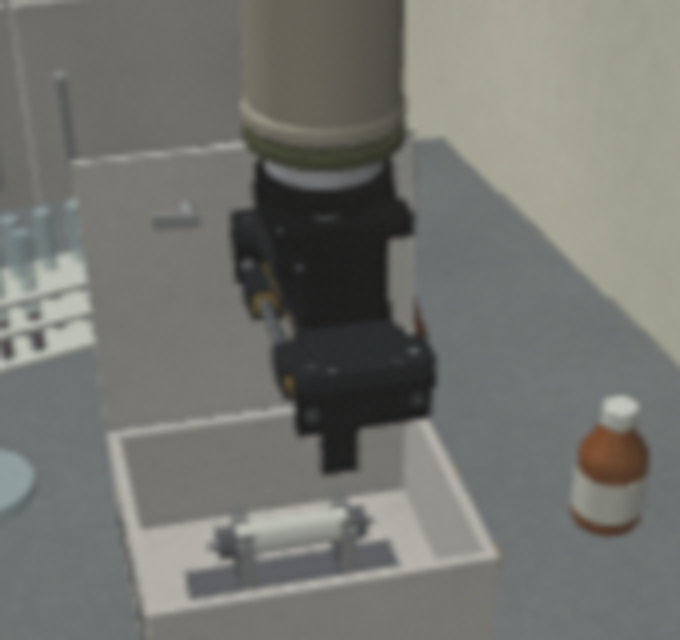

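The panel is still open, the cartridge is held in both clips, and the robot is clear of everything.

```bash
python3 -c "
from bench import *
print(close_job())"
```

```text
the job is handed in; nothing more can be done
None
```

The job is done and handed in at about 25 s of the 69 s allowed; no verdict is reported.

- **Key:** I turned it clockwise until it met its stop. The twist on the wrist rose to 0.65 N m, and the camera then showed the bow about 86° round.
- **Panel:** I swung it to its open stop, where it pushed back with about 25 N and did not move further. It stayed open after I let go. The last pictures put its edge within 1–2 pixels of the expected open position.
- **Thick cartridge:** I pressed it in between the clips. It snapped past the lips and then met the seat posts with 19 N. In the side view both ends lie within about 1 pixel of where they should be at 62 mm, and it is level and held by both clips.
- **Everything else:** the thin cartridge was not touched. The other bench items look unmoved in the top view.

The force reading was near zero at the end. One check disagreed: gripping the key and handle put the dryer about 2 mm further to the left (+y) than my first camera estimate. I corrected for that before pressing the cartridge in. No other check failed.

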